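# Set the sliding leg of a bench stand to its mark and hold it

### The arm

A 6-joint arm with a two-finger parallel gripper is mounted at the origin on a cart in front of the work surface, level with it; the furniture and walls round the work are solid. World frame = base frame: x ahead of the robot, y to its left, z up, the work surface at z = 0. Lengths are in m, angles in degrees, forces in N, time in s.
With the tool pointing down it reaches from about 0.375 to 0.75 m from the base axis. Payload 9 kg.
Tool frame: the origin (TCP) lies at the very end of the fingers, on their centre line; the grasp point (between the pads) lies 19 mm behind it; z points along the fingers, y is the direction in which the jaws open and shut (so a half turn about z gives the same grasp; the last joint's range is limited). The gripper opens to 85 mm and grips with 20 to 120 N. Pads are 22 mm wide; open, the fingers measure 114 mm over their backs; the gripper's body (76 mm by 85 mm) begins 54 mm behind the grasp point. The pads swing forward as they close: fully open they stand 13 mm farther back than shut.
Start: joints at [-78.478, 5.964, 5.575, 89.605, 0, 77.527], TCP at [0.244, -0.548, 0.231] pointing down, gripper open.
Joint ranges: [-171.21, 171.21], [-48.23, 106.86], [-62.78, 66.21], [-105.2, 120.99], [-86.42, 89.51], [-180, 180]. Speed limits (degrees/s): [127.2, 127.2, 147.25, 180, 180, 180].

### API

Orientations are given as a 3x3 rotation matrix whose columns are the frame's x, y, z axes.
In Python, from station import move_to, move_straight, movej, set_gripper, pause, solve_ik, camera, calibration, Unreachable, close_job, current_clock, current_q, current_qd, current_effort, current_tool_pos, current_tool_rot, current_force, current_moment, current_finger_gap gives the robot as it stands. Calls block until the motion is done:
- move_to(position, orientation): joint-space move of the TCP to a pose.
- move_straight(position, speed=0.15, orientation=None, guard=None): straight line of the TCP; orientation=None keeps the orientation; speed is the mean speed in m/s. With guard (N) it stops when the force on the tool has changed by that much, and returns True; else False.
- movej(angles): joint-space move.
- set_gripper(opening): finger opening in m; the grip force is fixed at half the most; returns when the fingers have stopped.
- pause(seconds).
- solve_ik(position, orientation): joint angles nearest the present ones, or None.
- camera(name): name is "scene" or "top"; returns the picture (400x640x3 uint8, red, green, blue); there is no depth.
- calibration(name): a dict with "camera_matrix" (3x3 intrinsics, pixels), "view" (4x4, takes a point from world to camera coordinates). Camera axes: x right, y up, looking along -z (the intrinsics and any distortion apply to the point x, -y, -z); pixel columns grow to the right and rows downward; lengths in m; the calibration is good to about 2 mm. A picture is of the moment at which its call begins. calibration takes no time and is no camera call.
A pose or a line that the arm cannot do raises Unreachable and nothing moves.
- close_job(): hands the job in, once; it reports no verdict.
Readings, each from a call of its own:
- current_clock(): time.
- current_q(): joint angles.
- current_qd(): joint speeds.
- current_effort(): joint torques, N m.
- current_tool_pos(): TCP position.
- current_tool_rot(): TCP orientation.
- current_force(): force on the tool from outside, world axes, zero at the start.
- current_moment(): the same for the moment, N m.
- current_finger_gap(): finger opening in m.
Only numpy, scipy, OpenCV 4.12 (cv2) and the standard library are available. Lean on these libraries where they do the work, as an engineer would, in place of code of your own. Each camera call takes 0.05 s, during which the arm holds its last target.

### The job

Lay the loose retaining bar across the two notched posts of the bench stand, bridging the leg, and let go of it. Then push the sprung sliding leg out by its cross handle, with its cam lever still open, until its index lines up with the brass mark clip, and while holding it there squeeze the cam lever fully closed against the leg's upright plate, never letting the leg slip off the mark once the lever is moving. Finish still gripping the leg at the mark with the lever closed, do not let go; leave the cutters, tape and jar where they are.

Things in the scene. Friction and masses are not known exactly. Their poses are not given: they have to be found in the camera images.
- stand: Bench stand, fixed: aluminium base plate 190 (x) x 130 (y) x 10 mm, origin at the centre of its underside. The leg slides along its +x. Two posts 36 (x) x 16 (y) mm at x +60, y +42 and -42 mm; notch floors at z 34 mm; each notch is 20 mm wide in x between 6 mm ears that rise to z 46 mm. The leg passes between the posts, its top at z 30 mm.
- bridge_seat (a point): Midway between the two posts at the height of the notch floors (34 mm above the stand's underside); axes as the stand. The bar's origin belongs here, its long axis along the stand's y.
- retaining_bar: Loose steel bar, 14 (x) x 110 (y, long) x 12 mm high, about 0.16 kg, with a dark grip rib 12 (x) x 34 (y) x 18 mm high on the middle of its top (rib top 30 mm above the underside). Origin at the centre of the underside. It starts flat on the worktop left or right of the stand, roughly pointing away from the robot; the cutters lie on the other side.
- leg: Sliding leg: dark carriage 50 (x) x 64 (y) mm, top at z 30 mm, with a steel bar and rubber foot towards +x. Origin in the middle of the carriage at worktop level; axes as the stand. It slides only along +x, 0 to 58 mm; a spring pushes it back (about 2 N at the start, 5 N far out), so it must be held. It carries the cross handle, upright plate and cam lever.
- cross_handle (a point): Middle of the near (-x) face of the leg's cross handle, a plate 110 mm wide (y -55 to +55), 7 mm thick, z 31 to 63 mm; this face is at x +13, z 47 mm in the leg's frame. Push it towards +x with the edges of both fingers, one each side of upright plate and lever.
- upright_plate (a point): Centre of the outer (+y) face of the leg's upright plate: x -2, y +13, z 49 mm in the leg's frame; plate 30 (x) x 6 (y) mm, z 30 to 70 mm, fixed to the leg.
- lever (a joint): Cam lever, a steel plate sliding along the leg's +y towards the upright plate, in m: 0 open, 0.016 fully closed (hard stop). It starts between 0 and 0.004, stays where it is left and needs about 3 N to slide.
- lever_plate (a point): Centre of the lever's outer face (faces -y); plate 26 (x) x 6 (y) mm, z 31 to 71 mm, riding with the leg. The face is at y = -29 mm of the leg's frame when open and -13 mm when closed, so the closed pair measures 26 mm between outer faces, centred on y = 0.
- leg_index (a point): Tip of the index tab on the carriage's left (+y) side, at x = -20, y = +43, z = 16 mm in the leg's frame.
- mark_tip (a point): Tip of the nose of the brass mark clip (12 x 12 x 10 mm) fixed on the left (+y) edge of the base plate; axes as the stand. The leg is at its mark when the index has the same x in the stand's frame. The clip stands 25 to 45 mm ahead of the index's start.
- cutters: Side cutters 49 x 106 x 12 mm with blue handles, lying on the worktop; bystander. Origin under its centre.
- tape: Roll of masking tape 48 mm across, 12 mm high; bystander. Origin under its centre.
- jar: Powder jar 45 mm across, 53 mm high; bystander. Origin under its centre.

How it is judged (in metres and radians):
On the way, in this order (a step that is already met when the one before it is completed fails the run):
1. the retaining bar lies in both notches, released (x of retaining_bar in the frame of bridge_seat between -0.006 and 0.006 m and y of retaining_bar in the frame of bridge_seat between -0.012 and 0.012 m and z of retaining_bar in the frame of bridge_seat between -0.004 and 0.004 m and angle between the y axis of retaining_bar and the y axis of stand, either way round below 0.12 rad and angle between retaining_bar's own z axis and vertical below 0.12 rad and linear speed of retaining_bar below 0.02 m/s and contact force between the fingers and retaining_bar below 0.3 N), for 0.3 s.
2. the leg is held at the mark with the cam lever still open (x of leg_index in the frame of mark_tip between -0.005 and 0.005 m and contact force between the fingers and leg above 2 N and value of joint lever below 0.008 m), for 0.2 s.
At the end, for the whole second after the job is handed in: The retaining bar rests flat in both notches, centred within 12 mm and untouched by the fingers; the leg's index is within 5 mm of the mark; the cam lever is closed (over 13.5 of 16 mm); and the fingers still hold the leg (over 2 N) (all of step 1 and x of leg_index in the frame of mark_tip between -0.005 and 0.005 m and contact force between the fingers and leg above 2 N and value of joint lever above 0.0135 m); the arm keeps its last pose, push and grip.
It fails at once if the cam lever is moved past half way while the leg is more than 8 mm off its mark (value of joint lever above 0.008 m and (x of leg_index in the frame of mark_tip below -0.008 m or x of leg_index in the frame of mark_tip above 0.008 m)).
It fails at once if the cutters is disturbed (distance of cutters from where it was at the start of the episode above 0.03 m).
It fails at once if the tape is disturbed (distance of tape from where it was at the start of the episode above 0.03 m).
It fails at once if the jar is disturbed (distance of jar from where it was at the start of the episode above 0.03 m).
It also fails if it takes over 48 s, if anything falls off the work surface, if the arm or the gripper's body presses on something with over 40 N, if the wrist force passes 120 N, or if a joint passes its speed limit or range.

## Working session

There is one attempt and no reset: what is moved stays moved. The work goes in short steps, each a Python script; the robot and the scene stay as the last script left them, time stands still between calls to the robot, and variables do not carry over. Pictures are saved under pics/ and viewed, and the job is handed in when it is done.

```bash
mkdir -p pics; ls; python3 - <<'E'
from station import *
import cv2
for n in("scene","top"):
    im=camera(n); cv2.imwrite(f"pics/{n}0.png",im[:,:,::-1])
    c=calibration(n); print(n,c)
print(current_clock(),current_tool_pos(),current_finger_gap(),current_force())
E
```

```text
pics
scene {'camera_matrix': array([[465.87593049,   0.        , 317.21455658],
       [  0.        , 465.87593049, 200.32882924],
       [  0.        ,   0.        ,   1.        ]]), 'view': array([[-0.70243891, -0.71173961,  0.0025096 ,  0.37124498],
       [ 0.51743669, -0.50824761,  0.68843565, -0.32542238],
       [-0.48871142,  0.48488255,  0.72529309, -0.8683794 ],
       [ 0.        ,  0.        ,  0.        ,  1.        ]])}
top {'camera_matrix': array([[479.0812615 ,   0.        , 318.50384773],
       [  0.        , 479.0812615 , 196.1649983 ],
       [  0.        ,   0.        ,   1.        ]]), 'view': array([[-0.02179195, -0.99971643,  0.00960022,  0.02146666],
       [ 0.99419941, -0.0206581 ,  0.10554983, -0.51880027],
       [-0.10532158,  0.01184467,  0.99436767, -1.01166838],
       [ 0.        ,  0.        ,  0.        ,  1.        ]])}
0.1 [ 0.24393625 -0.54785144  0.23060379] 0.08559981570626955 [-0.09435782 -0.69419946  0.64352077]
```

View pics/scene0.png

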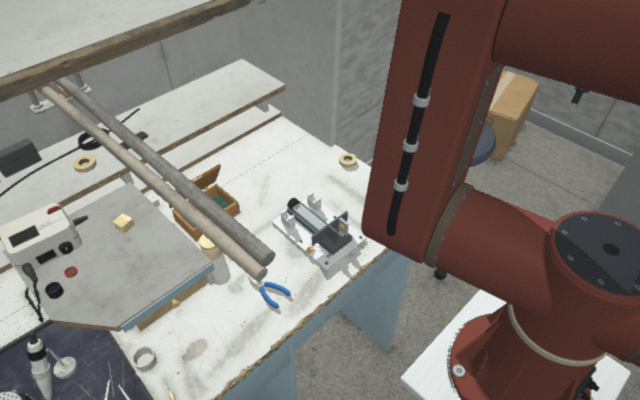

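View pics/top0.png

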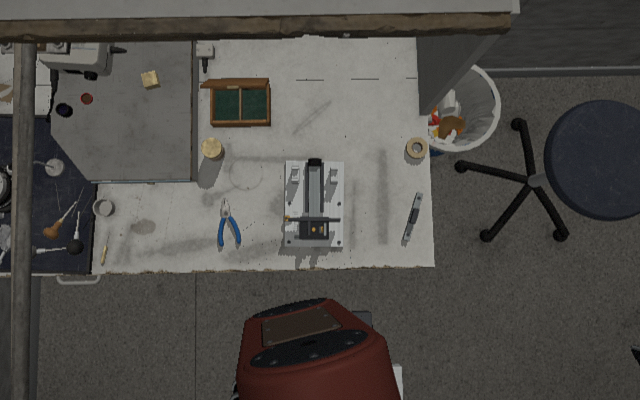

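```bash
python3 - <<'E'
import cv2
im=cv2.imread("pics/top0.png")
a=im[145:260,265:360]; cv2.imwrite("pics/c1.png",cv2.resize(a,None,fx=6,fy=5.2*1.1538*0+6*0+5.2,interpolation=cv2.INTER_CUBIC) if 0 else cv2.resize(a,(570,690)[:2] and (475,575),interpolation=cv2.INTER_CUBIC))
b=im[180:255,385:435]; cv2.imwrite("pics/c2.png",cv2.resize(b,(400,600),interpolation=cv2.INTER_CUBIC))
s=cv2.imread("pics/scene0.png")[180:280,265:370]; cv2.imwrite("pics/c3.png",cv2.resize(s,(630,600),interpolation=cv2.INTER_CUBIC))
E
```

```text
(no output)
```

View pics/c1.png

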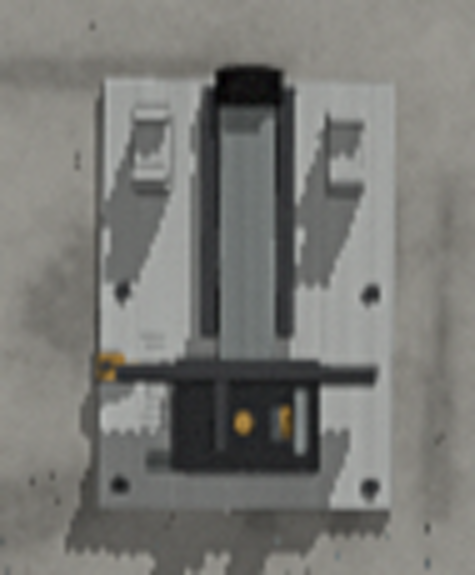

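View pics/c2.png

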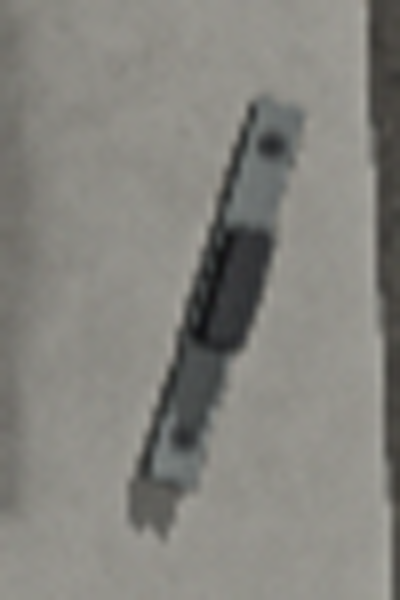

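View pics/c3.png

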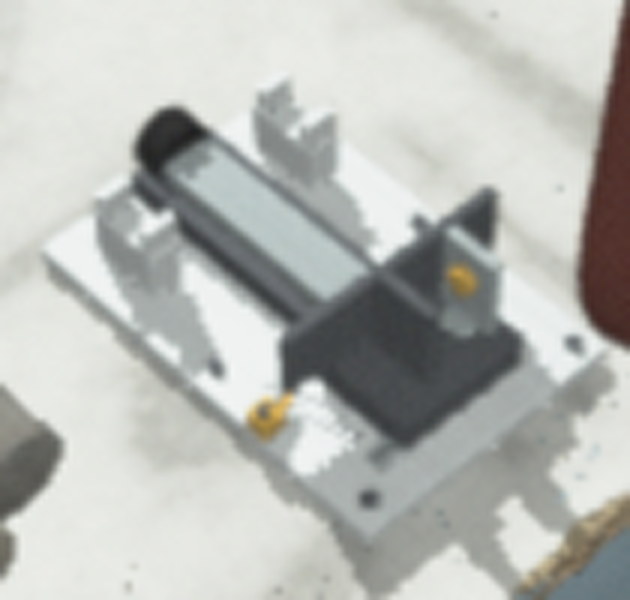

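```bash
cat > h.py <<'E'
import numpy as np
from station import *
from scipy.optimize import least_squares
def proj(n,P):
    c=calibration(n); P=np.atleast_2d(P); V=c["view"]
    q=P@V[:3,:3].T+V[:3,3]; q=q*[1,-1,-1]
    p=q@c["camera_matrix"].T; return p[:,:2]/p[:,2:]
def unproj(n,uv,z):
    c=calibration(n);V=c["view"];R=V[:3,:3];C=-R.T@V[:3,3]
    uv=np.atleast_2d(uv); d=np.c_[uv,np.ones(len(uv))]@np.linalg.inv(c["camera_matrix"]).T
    d=(d*[1,-1,-1])@R; s=(np.asarray(z)-C[2])/d[:,2]
    return C+s[:,None]*d
def Rz(a): return np.array([[np.cos(a),-np.sin(a),0],[np.sin(a),np.cos(a),0],[0,0,1]])
def crop(uv,o,s): return (np.array(uv,float)+.5)/s-.5+np.array(o)
E
python3 - <<'E'
from h import *
np.set_printoptions(precision=4,suppress=True)
for n in("scene","top"):
    V=calibration(n)["view"];print(n,-V[:3,:3].T@V[:3,3])
t=crop([(104,80),(393,82),(391,509),(98,508)],(265,145),5)
T=unproj("top",t,.01);print(T);print(np.linalg.norm(np.diff(T,axis=0),axis=1))
s=crop([(45,250),(365,530),(610,348)],(265,180),6)
S=unproj("scene",s,.01);print("scene",S);print(np.linalg.norm(np.diff(S,axis=0),axis=1))
M=np.array([(95,65,10),(95,-65,10),(-95,-65,10),(-95,65,10)])/1000
def f(p,out=0):
    R=Rz(p[2]);W=lambda m:m@R.T+[p[0],p[1],0]
    r=np.r_[(proj("top",W(M))-t).ravel(),(proj("scene",W(M[[0,3,2]]))-s).ravel()]
    return r
for w in (slice(0,8),slice(8,14),slice(0,14)):
    r=least_squares(lambda p:f(p)[w],[.55,0,0]);print(r.x,np.degrees(r.x[2]),r.fun)
b=crop([(262,95),(303,107),(185,490),(140,475)],(385,180),8)
B=unproj("top",b,.012);print("bar",B,B.mean(0),np.linalg.norm(np.diff(B,axis=0),axis=1))
rb=crop([(235,225),(272,232),(240,352),(200,345)],(385,180),8)
B=unproj("top",rb,.03);print("rib",B,B.mean(0),np.linalg.norm(np.diff(B,axis=0),axis=1))
E
```

```text
scene [0.0048 0.5199 0.8529]
top [0.4097 0.0227 1.0605]
[[ 0.6019  0.082   0.01  ]
 [ 0.5985 -0.0464  0.01  ]
 [ 0.4097 -0.0404  0.01  ]
 [ 0.4129  0.0874  0.01  ]]
[0.1285 0.1889 0.1278]
scene [[ 0.5993  0.0818  0.01  ]
 [ 0.4147  0.0871  0.01  ]
 [ 0.4083 -0.0411  0.01  ]]
[0.1847 0.1283]
[ 0.5058  0.0206 -0.0288] -1.6519422713209229 [-0.3981 -0.2886  0.2937 -0.1818  0.5607  0.3322 -0.4555  0.1098]
[ 0.5053  0.0196 -0.0358] -2.0500885323093954 [-0.6979 -0.8824  0.3531  0.7843  0.3022 -0.1464]
[ 0.5056  0.0203 -0.0303] -1.7347853623282143 [-0.1969 -0.2603  0.4947 -0.0701  0.6397  0.4469 -0.3765  0.1379 -1.0686
 -0.5991  0.3275  0.8564  0.0574 -0.2592]
bar [[ 0.5267 -0.2081  0.012 ]
 [ 0.5232 -0.2193  0.012 ]
 [ 0.4187 -0.1823  0.012 ]
 [ 0.4231 -0.1702  0.012 ]] [ 0.4729 -0.195   0.012 ] [0.0117 0.1108 0.0129]
rib [[ 0.4895 -0.1953  0.03  ]
 [ 0.4874 -0.2052  0.03  ]
 [ 0.4552 -0.1952  0.03  ]
 [ 0.4573 -0.1845  0.03  ]] [ 0.4724 -0.195   0.03  ] [0.0102 0.0337 0.0109]
```

```bash
python3 - <<'E'
import cv2
im=cv2.imread("pics/top0.png")
a=im[205:250,280:345]; cv2.imwrite("pics/c4.png",cv2.resize(a,None,fx=12,fy=12,interpolation=cv2.INTER_CUBIC))
s=cv2.imread("pics/scene0.png")[210:270,295:365]; cv2.imwrite("pics/c5.png",cv2.resize(s,None,fx=10,fy=10,interpolation=cv2.INTER_CUBIC)[:, :])
E
```

```text
(no output)
```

View pics/c4.png

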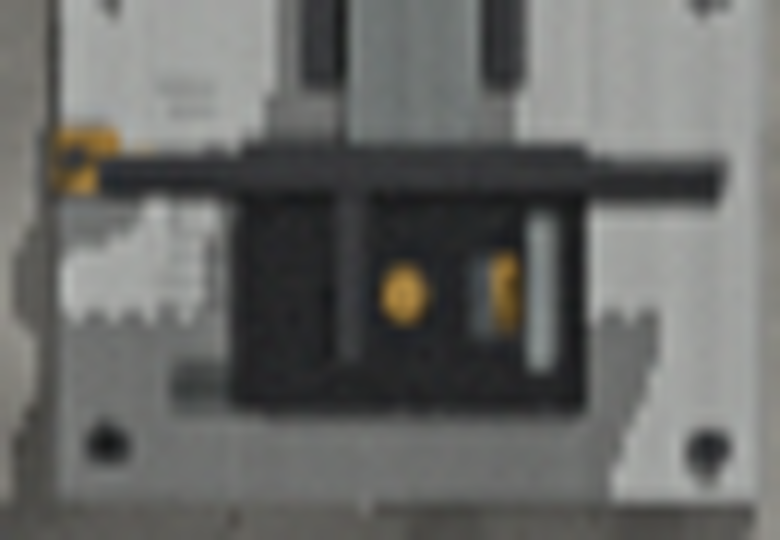

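View pics/c5.png

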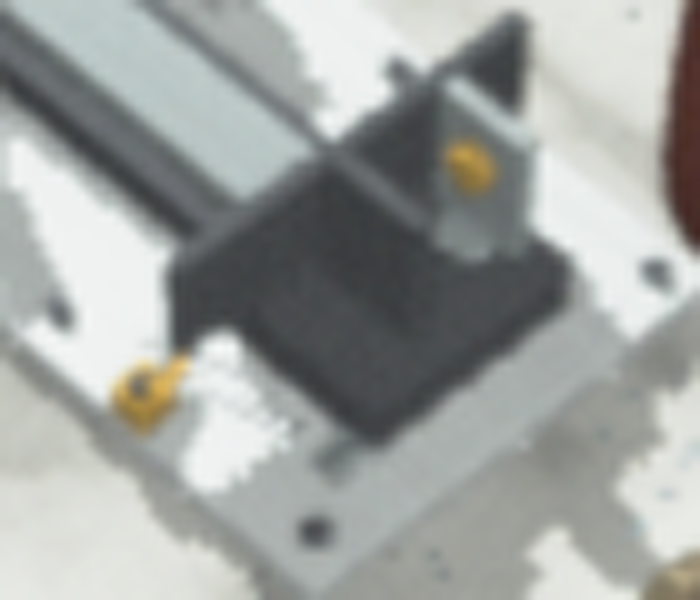

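```bash
python3 - <<'E'
from h import *
np.set_printoptions(precision=4,suppress=True)
S=np.array([.5057,.0204,0]);R=Rz(-.030)
def st(n,uv,o,s,z): return ((unproj(n,crop(uv,o,s),z)-S)@R)*1000
t=lambda uv,z:st("top",uv,(280,205),12,z)
c=lambda uv,z:st("scene",uv,(295,210),10,z)
print("handle near edge",t([(102,195),(720,203)],.063),"far",t([(102,158),(720,162)],.063))
print("carriage near",t([(232,408),(585,408)],.03))
print("index tab top",t([(172,362),(172,408),(172,385)],.018), c([(318,460),(340,450)],.018))
print("clip nose top",t([(150,155)],.016),"scene",c([(187,362),(187,368)],.016),"clip body",t([(60,128),(118,128),(60,192),(100,192)],.02))
print("lever",t([(525,210),(555,210),(525,372),(555,372)],.071),"plate",t([(338,195),(362,195),(338,360),(362,360)],.07))
print("scene lever top",c([(447,82),(530,135),(437,88),(523,143)],.071))
print("scene handle top", c([(172,262),(515,15)],.063))
# post
print(((unproj("top",crop([(133,105),(168,105),(133,190),(170,190),(330,117),(362,117),(330,188),(362,188)],(265,145),5),.046)-S)@R)*1000)
E
```

```text
handle near edge [[-42.1807  53.7168  63.    ]
 [-42.6337 -53.5222  63.    ]] far [[-35.7585  53.8126  63.    ]
 [-35.5107 -53.4968  63.    ]]
carriage near [[-78.225   31.7511  30.    ]
 [-77.6971 -31.2801  30.    ]]
index tab top [[-69.8264  43.071   18.    ]
 [-78.1085  42.9582  18.    ]
 [-73.9692  43.0146  18.    ]] [[-74.2593  43.4264  18.    ]
 [-75.5909  37.9291  18.    ]]
clip nose top [[-32.2969  47.6629  16.    ]] scene [[-33.1081  45.1463  16.    ]
 [-34.3709  46.3062  16.    ]] clip body [[-27.7897  63.8401  20.    ]
 [-27.6969  53.3406  20.    ]
 [-39.3834  63.6583  20.    ]
 [-39.3202  56.426   20.    ]]
lever [[-44.5594 -19.5226  71.    ]
 [-44.5145 -24.6872  71.    ]
 [-72.3573 -19.7214  71.    ]
 [-72.3139 -24.8707  71.    ]] plate [[-42.2038  12.699   70.    ]
 [-42.1677   8.5647  70.    ]
 [-70.5494  12.399   70.    ]
 [-70.5146   8.2771  70.    ]]
scene lever top [[-46.1337 -22.0692  71.    ]
 [-69.6957 -24.5475  71.    ]
 [-45.8842 -19.1734  71.    ]
 [-70.28   -21.7506  71.    ]]
scene handle top [[-37.7224  53.5916  63.    ]
 [-37.398  -53.0576  63.    ]]
[[ 77.0782  49.6416  46.    ]
 [ 77.2258  34.647   46.    ]
 [ 40.3359  49.1192  46.    ]
 [ 40.4859  33.3274  46.    ]
 [ 72.7013 -34.841   46.    ]
 [ 72.8357 -48.5647  46.    ]
 [ 41.9973 -35.0111  46.    ]
 [ 42.1274 -48.6915  46.    ]]
```

```bash
cat >> h.py <<'E'
def down(a): # tool z down, tool y at world angle a (deg)
    a=np.radians(a); y=np.array([np.cos(a),np.sin(a),0]); z=np.array([0,0,-1.]); return np.c_[np.cross(y,z),y,z]
S=np.array([.5057,.0204,0]);YAW=-1.72;RS=Rz(np.radians(YAW))
def W(x,y,z=0): return S+RS@np.array([x,y,z])
BAR=np.array([.4727,-.195,0]);BA=-19.8
E
python3 - <<'E'
from h import *
np.set_printoptions(precision=3,suppress=True)
print(current_tool_rot())
for a in (BA+90,BA-90): print(a,solve_ik(BAR+[0,0,.12],down(a)),solve_ik(BAR+[0,0,.014],down(a)))
for a in (YAW,YAW+180): print(a,solve_ik(W(.0595,0,.15),down(a)),solve_ik(W(.0595,0,.05),down(a)))
for a in (YAW+90,YAW-90): print(a,solve_ik(W(-.07,0,.15),down(a)),solve_ik(W(-.07,0,.036),down(a)),solve_ik(W(-.01,0,.036),down(a)))
E
```

```text
[[ 0.914  0.407 -0.   ]
 [ 0.407 -0.914  0.001]
 [ 0.    -0.001 -1.   ]]
70.2 [-37.099  -9.152 -20.856  78.297   0.    -17.299] [-37.099  -4.909 -28.232  66.677   0.    -17.299]
-109.8 [-37.099  -9.152 -20.856  78.297   0.    162.701] [-37.099  -4.909 -28.232  66.677   0.    162.701]
-1.72 [-11.363  -0.065  -9.088  80.977   0.     80.357] [-11.363   2.786 -16.729  70.485   0.     80.357]
178.28 [-11.363  -0.065  -9.088  80.977   0.    -99.643] [-11.363   2.786 -16.729  70.485   0.    -99.643]
88.28 [-14.323 -23.718 -29.784  83.934   0.    -12.603] [-14.323 -20.732 -39.451  71.281   0.    -12.603] [-12.751  -8.925 -29.55   69.376   0.    -11.031]
-91.72 [-14.323 -23.718 -29.784  83.934   0.    167.397] [-14.323 -20.732 -39.451  71.281   0.    167.397] [-12.751  -8.925 -29.55   69.376   0.    168.969]
```

```bash
python3 - <<'E'
from h import *
import cv2
O=down(BA+90)
move_to(BAR+[0,0,.10],O); print(current_clock())
g=move_straight(BAR+[0,0,.014],.12,guard=10); print(g,current_tool_pos(),current_force())
set_gripper(0.0); print(current_clock(),current_finger_gap(),current_force())
move_straight(BAR+[0,0,.10],.15)
print(current_clock(),current_finger_gap(),current_force())
cv2.imwrite("pics/t1.png",camera("top")[:,:,::-1]);cv2.imwrite("pics/s1.png",camera("scene")[:,:,::-1])
E
```

```text
1.7167
False [ 0.47313313 -0.19543183  0.01475916] [-0.08148146 -0.54874253  0.0492715 ]
3.25 0.010534713329883027 [-0.35414383  1.32542681  2.85437935]
3.975 0.010354698998932706 [-0.50167906 -0.01260766 -1.96896759]
```

```bash
python3 - <<'E'
import cv2
a=cv2.imread("pics/t1.png")[130:300,260:460];b=cv2.imread("pics/s1.png")[100:300,240:440]
cv2.imwrite("pics/m1.png",cv2.hconcat([cv2.resize(a,(400,340)),cv2.resize(b,(340,340))]))
E
```

```text
(no output)
```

View pics/m1.png

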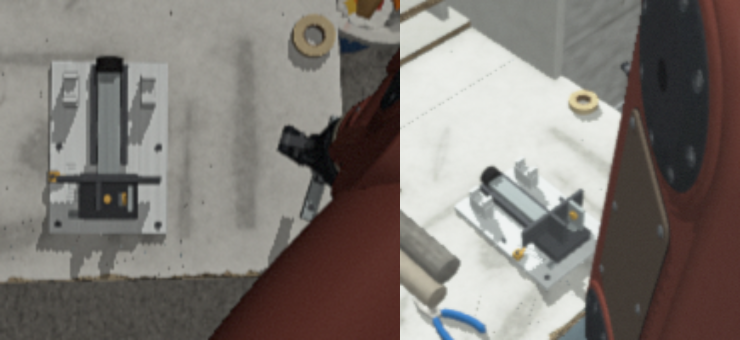

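```bash
python3 - <<'E'
from h import *
import cv2
move_to(W(.0595,0,.11),down(YAW)); pause(.2)
print(current_clock(),current_tool_pos(),current_finger_gap(),current_force())
a=camera("top")[130:300,260:460];b=camera("scene")[150:300,240:440]
cv2.imwrite("pics/t2.png",cv2.resize(a,None,fx=4,fy=3.5,interpolation=cv2.INTER_CUBIC)[:,:,::-1])
cv2.imwrite("pics/s2.png",cv2.resize(b,None,fx=4,fy=4,interpolation=cv2.INTER_CUBIC)[:,:,::-1])
E
```

```text
5.7833 [0.56511464 0.01817789 0.10998159] 0.010933954816884396 [ 0.23978581 -0.92688367 -1.72189222]
```

View pics/t2.png

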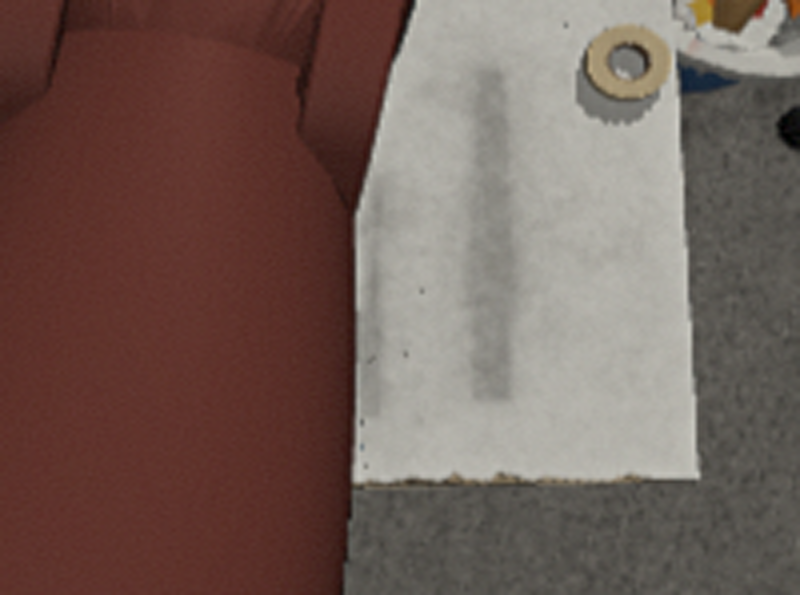

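View pics/s2.png

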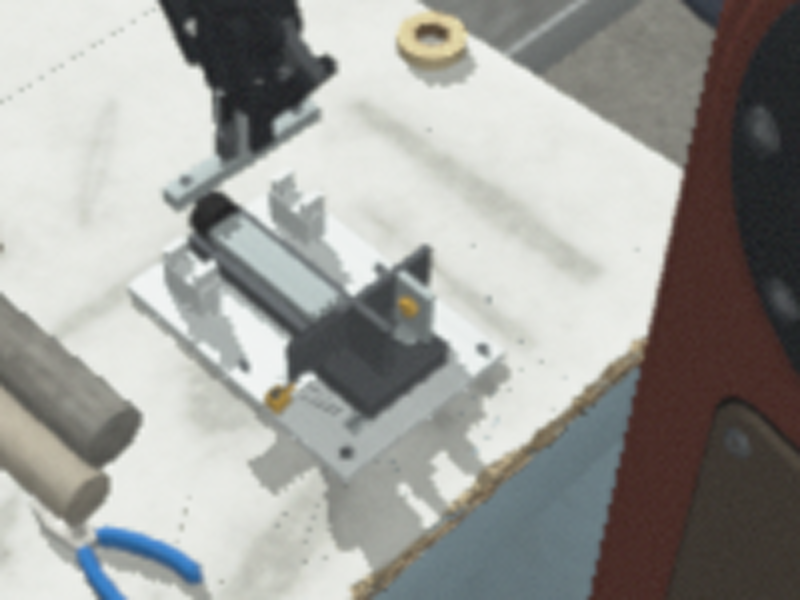

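```bash
python3 - <<'E'
from h import *
import cv2
np.set_printoptions(precision=1,suppress=True)
c=current_tool_pos(); print((RS.T@(c-S))*1000)
im=cv2.resize(cv2.cvtColor(camera("scene"),cv2.COLOR_RGB2BGR)[165:210,275:330],None,fx=12,fy=12,interpolation=cv2.INTER_CUBIC)
P=[(x,y,z) for y in(.055,-.055) for x in (-.007,.007) for z in (0,.012)]
for p in P:
    q=proj("scene",W(.0595,0,c[2]-.0144)+RS@np.array(p))[0]; u=((q+.5-[275,165])*12-.5)
    print(np.array(p)*1000,u); cv2.circle(im,tuple(u.astype(int)),3,(0,0,255) if p[2]>0 else (0,255,0),-1)
cv2.imwrite("pics/s3.png",im)
E
```

```text
[ 59.5  -0.3 110. ]
[-7. 55.  0.] [111.5 469.5]
[-7. 55. 12.] [108.3 424.9]
[ 7. 55.  0.] [ 63.2 429.3]
[ 7. 55. 12.] [ 59.6 384.7]
[ -7. -55.   0.] [544.4 189.3]
[ -7. -55.  12.] [544.8 144.6]
[  7. -55.   0.] [495.5 152.9]
[  7. -55.  12.] [495.6 108.1]
```

View pics/s3.png

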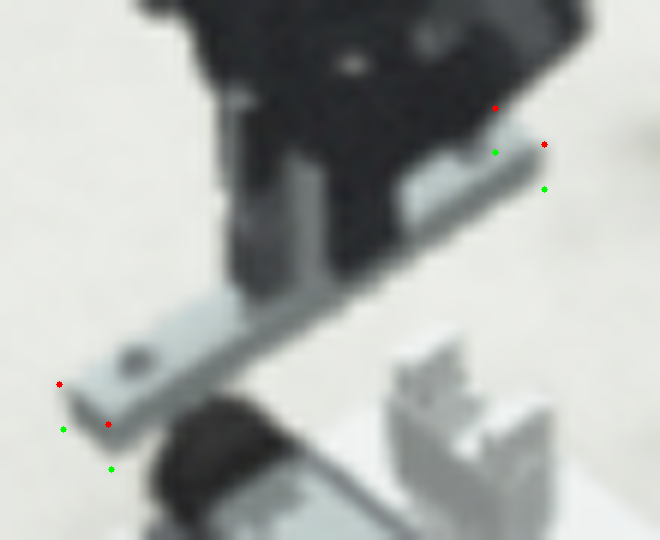

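```bash
python3 - <<'E'
from h import *
import cv2
move_straight(W(.0595,0,.066),.12)
g=move_straight(W(.0595,0,.0490),.04,guard=6)
print(g,current_clock(),current_tool_pos(),current_finger_gap(),current_force())
b=camera("scene")
cv2.imwrite("pics/s4.png",cv2.resize(b[180:280,260:370],None,fx=6,fy=6,interpolation=cv2.INTER_CUBIC)[:,:,::-1])
E
```

```text
True 6.925 [0.56489145 0.01865151 0.04827438] 0.010135548184033123 [0.2371914  0.33897617 5.1265868 ]
```

View pics/s4.png

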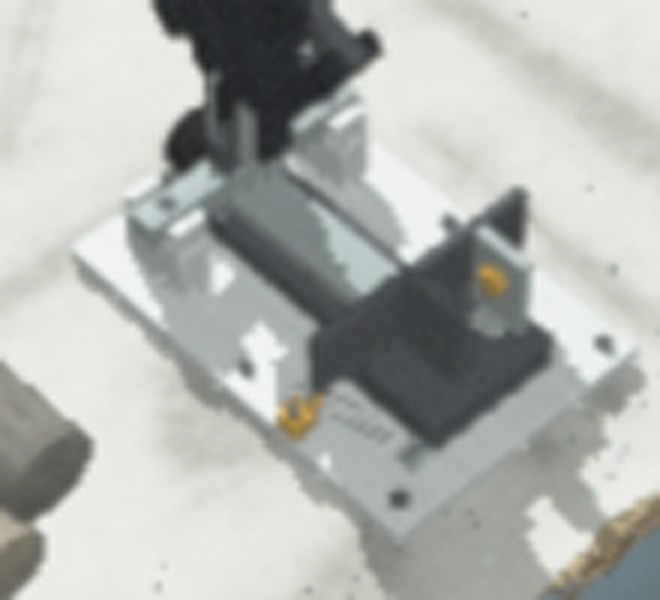

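```bash
python3 - <<'E'
from h import *
import cv2
set_gripper(.04); pause(.1)
print(current_clock(),current_finger_gap(),current_force())
move_straight(W(.0595,0,.14),.15)
set_gripper(.085)
move_to(W(-.067,0,.14),down(YAW+90))
print(current_clock(),current_tool_pos(),current_force(),current_finger_gap())
b=camera("scene")
cv2.imwrite("pics/s5.png",cv2.resize(b[130:280,240:400],None,fx=4.5,fy=4,interpolation=cv2.INTER_CUBIC)[:,:,::-1])
t=camera("top");cv2.imwrite("pics/t5.png",cv2.resize(t[145:260,265:360],None,fx=5,fy=5,interpolation=cv2.INTER_CUBIC)[:,:,::-1])
E
```

```text
7.4667 0.03982952617682635 [ 0.0953988  -0.45225448 -0.35455428]
10.1917 [0.43893713 0.02235291 0.14010644] [-0.26612293 -0.14894253  0.1975628 ] 0.08503535787078893
```

View pics/s5.png

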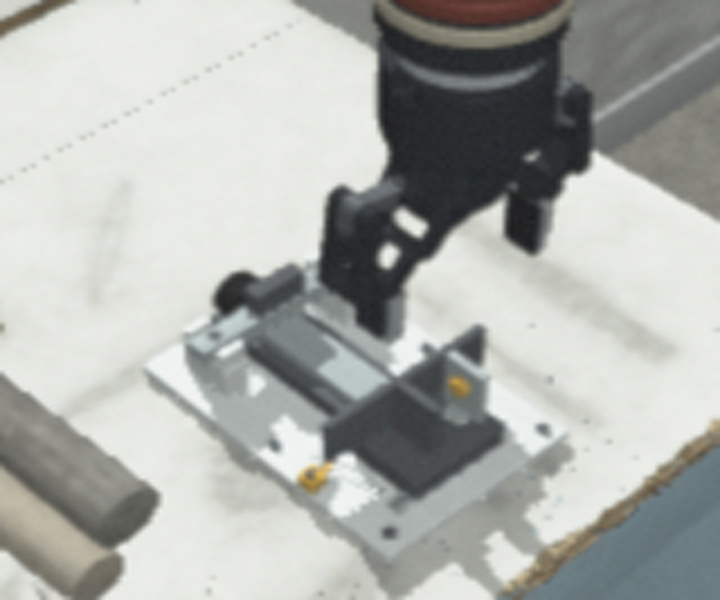

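View pics/t5.png

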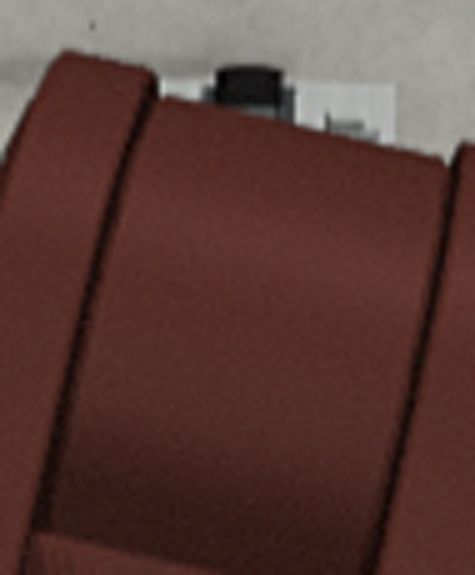

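```bash
python3 - <<'E'
from h import *
np.set_printoptions(precision=4,suppress=True)
g=move_straight(W(-.067,0,.035),.12,guard=8); print(g,current_clock(),current_tool_pos())
pause(.1);f0=RS.T@current_force();print(f0)
g=move_straight(W(-.035,0,.035),.03,guard=2.0)
print(g,current_clock(),RS.T@(current_tool_pos()-S),RS.T@current_force())
pause(.1);print(RS.T@(current_tool_pos()-S),RS.T@current_force())
E
```

```text
False 11.3167 [0.4393 0.0223 0.0358]
[-0.5303  1.0699 -0.0979]
True 12.0167 [-0.0529  0.      0.0346] [-2.2926 -0.015   0.9879]
[-0.0538  0.0002  0.0342] [-0.484  -0.2213 -0.0046]
```

```bash
python3 - <<'E'
from h import *
import cv2
np.set_printoptions(precision=4,suppress=True)
g=move_straight(W(-.016,0,.035),.06)
pause(.1);print(current_clock(),RS.T@(current_tool_pos()-S),RS.T@current_force())
b=camera("scene")
cv2.imwrite("pics/s6.png",b[:,:,::-1])
cv2.imwrite("pics/s6c.png",cv2.resize(b[200:270,275:355],None,fx=9,fy=8.5,interpolation=cv2.INTER_CUBIC)[:,:,::-1])
cv2.imwrite("pics/t6.png",camera("top")[:,:,::-1])
E
```

```text
12.9917 [-0.0166  0.0001  0.0347] [-4.2951  0.5726 -4.0539]
```

View pics/s6c.png

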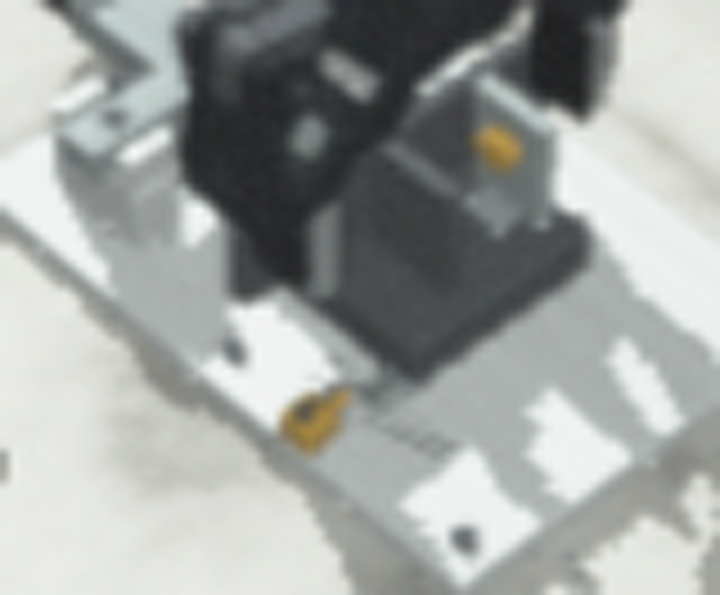

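View pics/t6.png

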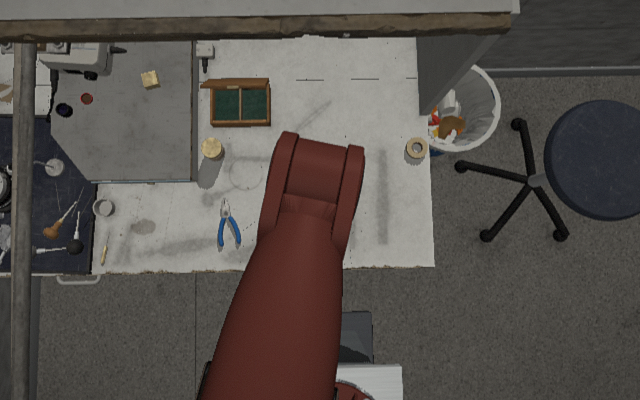

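```bash
python3 - <<'E'
from h import *
import cv2
im=cv2.imread("pics/s6.png")[234:260,302:332]
cv2.imwrite("pics/s6d.png",cv2.resize(im,None,fx=22,fy=22,interpolation=cv2.INTER_CUBIC))
E
```

```text
(no output)
```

View pics/s6d.png

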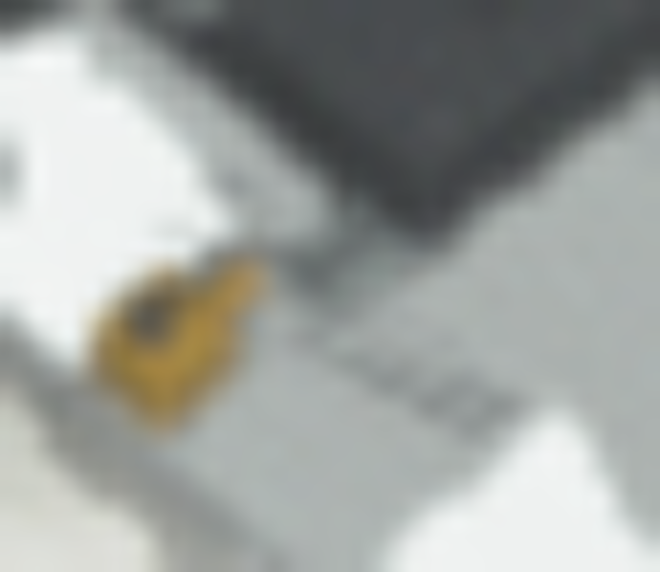

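```bash
python3 - <<'E'
from h import *
np.set_printoptions(precision=1,suppress=True)
s=lambda uv,z:((unproj("scene",crop(uv,(302,234),22),z)-S)@RS)*1000
print("nose",s([(258,262),(262,280)],.016))
print("tab",s([(310,285),(285,265),(335,305)],.017))
print("carriage corner",s([(430,235)],.03), "before", ((unproj("scene",crop([(375,440)],(295,210),10),.03)-S)@RS)*1000)
print("clip body",s([(165,268),(95,350),(165,430)],.02))
E
```

```text
nose [[-32.4  44.5  16. ]
 [-34.4  45.8  16. ]]
tab [[-38.8  43.2  17. ]
 [-35.2  43.3  17. ]
 [-42.5  43.   17. ]]
carriage corner [[-49.8  36.7  30. ]] before [[-85.2  36.8  30. ]]
clip body [[-28.8  54.2  20. ]
 [-31.8  66.5  20. ]
 [-44.2  68.1  20. ]]
```

```bash
python3 - <<'E'
from h import *
import cv2
np.set_printoptions(precision=4,suppress=True)
g=move_straight(W(-.0108,0,.035),.03)
pause(.35);print(current_clock(),RS.T@(current_tool_pos()-S),RS.T@current_force(),current_finger_gap())
b=cv2.cvtColor(camera("scene"),cv2.COLOR_RGB2BGR);cv2.imwrite("pics/s7.png",b)
im=cv2.resize(b[234:260,302:332],None,fx=22,fy=22,interpolation=cv2.INTER_CUBIC)
for x,c in((-.0334,(0,0,255)),(-.0284,(255,0,0)),(-.0384,(255,0,0))):
    p=(proj("scene",np.array([W(x,.060,.016),W(x,.035,.016)]))+.5-[302,234])*22-.5
    cv2.line(im,tuple(p[0].astype(int).tolist()),tuple(p[1].astype(int).tolist()),c,1)
cv2.imwrite("pics/s7d.png",im)
E
```

```text
13.7667 [-0.0108 -0.      0.0351] [-4.8938  0.211  -1.3136] 0.08536463062841046
```

View pics/s7d.png

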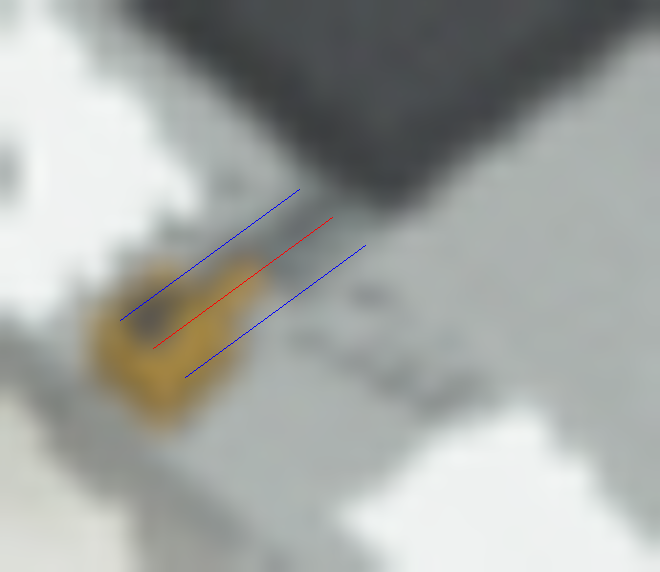

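```bash
python3 - <<'E'
from h import *
np.set_printoptions(precision=4,suppress=True)
for o in (.058,.04,.03,0):
    set_gripper(o); print(o,current_clock(),RS.T@(current_tool_pos()-S),RS.T@current_force(),current_finger_gap(),current_moment())
pause(.3); print(RS.T@(current_tool_pos()-S),RS.T@current_force(),current_finger_gap())
import cv2
b=cv2.cvtColor(camera("scene"),cv2.COLOR_RGB2BGR);cv2.imwrite("pics/s8.png",b)
cv2.imwrite("pics/s8c.png",cv2.resize(b[190:270,265:355],None,fx=8,fy=7,interpolation=cv2.INTER_CUBIC))
im=cv2.resize(b[234:260,302:332],None,fx=22,fy=22,interpolation=cv2.INTER_CUBIC)
for x,c in((-.0334,(0,0,255)),(-.0284,(255,0,0)),(-.0384,(255,0,0))):
    p=(proj("scene",np.array([W(x,.060,.016),W(x,.035,.016)]))+.5-[302,234])*22-.5
    cv2.line(im,tuple(p[0].astype(int).tolist()),tuple(p[1].astype(int).tolist()),c,1)
cv2.imwrite("pics/s8d.png",im)
E
```

```text
0.058 14.2083 [-0.0104 -0.      0.0354] [-4.8548 -0.0405  2.6032] 0.057382454435740166 [ 0.0838  0.847  -0.0228]
0.04 14.525 [-0.0105 -0.0004  0.0353] [-4.1176 -1.7121  3.917 ] 0.04000209963953733 [-0.3656  0.8928  0.0707]
0.03 14.7833 [-0.0105 -0.0004  0.0353] [-5.2093 -1.9077  3.8998] 0.03039707828977101 [-0.4221  0.9325  0.0657]
0 15.0 [-0.0104  0.0017  0.0357] [-4.4027 12.6983  8.3591] 0.02450119650706434 [ 1.3774  0.9687 -0.0542]
[-0.0104  0.0017  0.0357] [-4.5025 13.2991  7.5854] 0.024532749882788692
```

View pics/s8c.png

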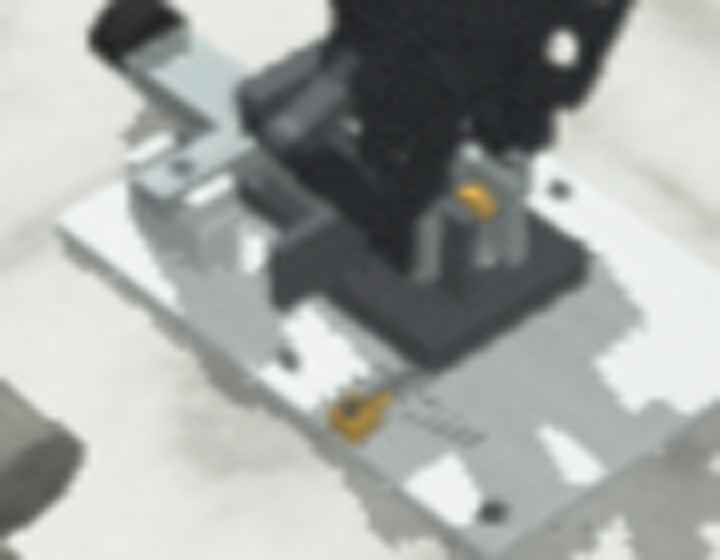

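View pics/s8d.png

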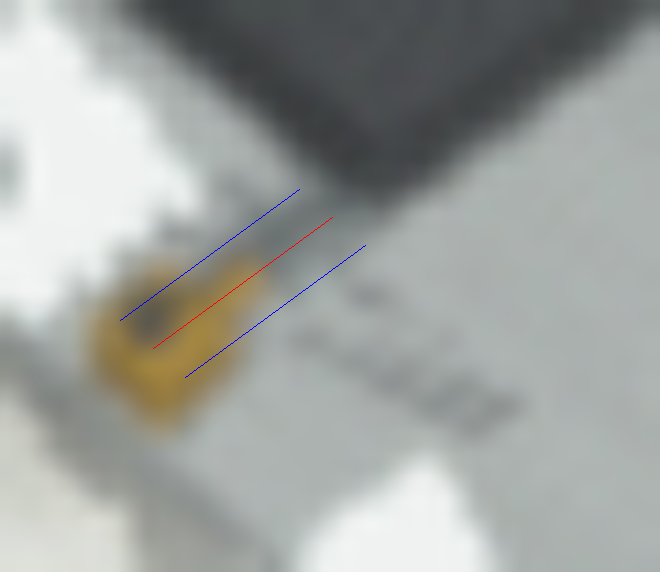

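```bash
python3 - <<'E'
from h import *
import cv2
np.set_printoptions(precision=2,suppress=True)
I=[cv2.imread(f"pics/{n}.png",0).astype(np.float32) for n in("scene0","s6","s7","s8")]
o=W(0,.036,.03)
# dark-carriage corner: gradient edge position along x: front edge line (near edge) sampled along stand x, sub-pixel
def edge(img,y,z,lo,hi):
    xs=np.arange(lo,hi,.0002); P=np.array([W(x,y,z) for x in xs]); q=proj("scene",P).astype(np.float32)
    v=cv2.remap(img,q[:,0].reshape(1,-1),q[:,1].reshape(1,-1),cv2.INTER_LINEAR)[0]
    thr=(v[:20].mean()+v[-20:].mean())/2; return xs[np.argmax(v<thr)]*1000
for k,(i,c) in enumerate(zip(I,(-.079,-.0437,-.038,-.038))):
    print([round(edge(i,y,.03,c-.014,c+.012),1) for y in(.028,.022,.016,.010)])
E
```

```text
[np.float64(-87.6), np.float64(-87.8), np.float64(-87.2), np.float64(-87.6)]
[np.float64(-51.1), np.float64(-51.5), np.float64(-50.9), np.float64(-51.3)]
[np.float64(-45.4), np.float64(-45.8), np.float64(-45.6), np.float64(-45.8)]
[np.float64(-45.2), np.float64(-45.4), np.float64(-45.2), np.float64(-45.2)]
```

```bash
python3 - <<'E'
from h import *
pause(.3);print(current_clock(),RS.T@(current_tool_pos()-S),RS.T@current_force(),current_finger_gap())
close_job()
print(RS.T@(current_tool_pos()-S),current_finger_gap())
E
```

```text
15.65 [-0.01040998  0.00166307  0.03568698] [-3.87139158 12.82766238  7.40610025] 0.024535494354202835
the job is handed in; nothing more can be done
the job is handed in; nothing more can be done
```

I completed the sequence and handed the job in at about 15.7 s of the 48 s allowed. No verdict was reported.

- **Retaining bar:** I gripped it by its rib and lowered it until it touched down at notch-floor height. I then released it. The picture afterwards showed it lying in both notches.
- **Leg:** I pushed it out with both open fingers about 42 mm and held it there with about 4.9 N and the lever still open. I then squeezed the lever in steps.
- **Final finger gap:** it read 24.5 mm, against 26 mm for the closed pair. The 12 mm rib also read about 1.5 mm low, so I take the lever as fully closed.
- **Final index position:** my estimates put the index between 0 and 2 mm ahead of the mark, against a limit of 5 mm. They disagree with each other by about 1–2 mm.
- **Hold at hand-in:** the fingers were still gripping, with the spring pushing back at about 4 N. While squeezing, the tool was pulled 1.7 mm sideways and ended with a steady side force of about 13 N. I judged this harmless and left it.
- **Bystanders:** the arm stayed clear of the cutters, tape and jar throughout. The last picture showing all three was taken during the push, and they were unmoved in it.

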